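# Shut and bolt the guard of the barrel polisher

## Task

The barrel of the polishing machine is loaded: push its guard fully shut, then hold the spring catch down with one fingertip while the other fingertip pushes the bolt by its handle, fully home through the eye of the guard, and let the catch spring right up behind the handle so that vibration cannot work the bolt loose. It is all touching and pushing: lift nothing, do not swing the guard farther open, and leave the other things on the machine and bench where they are.

Things in the scene. Friction and masses are not known exactly. Their poses are not given: they have to be found in the camera images.
- polisher: bench-top barrel polisher, fixed: blue sheet-steel case, 340 deep (x), 420 wide (y), 110 mm tall, turned by some yaw. Origin: centre of its underside; z up, -x side towards the robot. The front of its top (x -170 to -50 mm) is a flat deck at z 110 mm that carries the bolt; behind it a well with the barrel, under the guard. The bolt slides along the case's +y.
- guard_edge (a point): point to push down on: top of the guard's front rail (25 mm wide), 30 mm to the case's -y of its middle; z square to the guard. Steel frame with clear window, 205 deep, 360 wide, 20 mm thick, hinged at the back (axis x 155, z 122 mm in the case's frame), starts ajar by 0.12 to 0.30 rad. Stays where left; 1 to 6 N here shuts it on a stop: then at x -37.5, y -30, z 132 mm of the case.
- eye (a point): centre of the steel eye (square loop, 18 mm opening, 4 mm bar, 8 mm along y) that reaches 46 mm forward from the guard's front rail. With the guard shut it is at x -85, y 45, z 142 mm in the case's frame, in line with the bolt, whose tip enters it along +y. Its top is 155 mm above the bench.
- bolt (a joint): travel of the bolt, m: 0 drawn back (start), 0.018 fully home (stop), towards the case's +y. Round steel rod, 12 mm thick, along the case's y, axis 32 mm above the deck, in two saddles (22 mm wide, 43 mm tall). It slides with 1.5 N of friction, plus drag if fast, once the catch's tooth is out of the way.
- handle (a point): centre of the top of the bolt's handle (moves with it): upright steel stud, 12 mm thick, 24 tall, on a flat arm (10 mm along y, 8 thick) that reaches out from the rod to the case's -x; stud axis 30 mm from the rod's. Stud top 60, arm's underside 28 mm above the deck. Push on its -y side; there and below the arm is free room down to a plate 3 mm above the deck.
- catch (a joint): angle of the spring catch, rad: 0 up (rest), 0.34 fully down (stop). Dark steel flap beside the rod, on the handle's +y side, hinged along the case's y at its -x edge, its free edge rolled to a 10 mm thick bar 34 mm from the hinge. Pressing that edge takes 4 N at first, 6 N at 6 mm (0.18 rad: bolt free), 8 N at the stop (11.5 mm); 9 mm (0.27 rad) is comfortable. It springs up when let go.
- catch_edge (a point): middle of the top line of the catch's rolled edge: at rest 26 mm above the deck, at x -115, y -5 mm in the case's frame, 45 mm to the +y of the drawn-back handle, in line with its stud along y and 34 mm below its top. The edge may be pressed anywhere from 31 mm to the -y to 33 mm to the +y of here, and a fingertip may slide along it. The rod's side is 24 mm to the +x.
- tooth (a point): top of the catch's upright tooth, 5 mm along y, at the handle end of the flap. Up, it stands in front (+y) of the handle's arm, overlaps it by 6 mm in height and stops the bolt; with the catch down the arm passes over it. It springs up behind the arm once the bolt has travelled 15.5 mm or more; let go earlier, it is held down under the arm.
- brass_cup: bystander standing on the polisher's deck beside the bolt: hand-made brass cup, 52 mm across, 55 mm tall; origin at the centre of its underside
- paste_tin: bystander standing on the deck at the other side of the bolt: aluminium paste tin, 48 mm across, 45 mm tall; origin at the centre of its underside
- brass_vase: bystander on the bench: pear-shaped brass vase, 86 mm across, 135 mm tall; origin at the centre of its underside
- planish_hammer: bystander lying on the bench: wooden-handled steel hammer, 260 mm long; origin under its middle
- mallet: bystander lying on the bench: wooden mallet, about 280 mm long, head 52 mm thick; origin under its handle
- doming_punch: bystander standing on the bench: steel doming punch, 38 mm across, 106 mm tall; origin at the centre of its underside
- brass_sleeve: bystander standing on the bench: short brass tube, 68 mm across, 40 mm tall; origin at the centre of its underside

How it is judged (in metres and radians):
On the way, in this order (a step that is already met when the one before it is completed fails the run):
1. the guard is pushed fully shut while the bolt is still drawn back (angle between guard_edge's own z axis and vertical below 0.02 rad and value of joint bolt below 0.004 m), for 0.2 s.
2. the catch is held down by the fingers (value of joint catch above 0.15 rad and contact force between the fingers and catch above 1 N), for 0.1 s.
3. the bolt is pushed home through the eye of the shut guard (angle between guard_edge's own z axis and vertical below 0.02 rad and value of joint bolt above 0.0155 m), for 0.1 s.
At the end, for the whole second after the job is handed in: the guard is shut (under 0.02 rad), the bolt is home through the eye (at least 15.5 of its 18 mm) and the catch is up again behind the handle (under 0.04 rad) (all of step 3 and value of joint catch below 0.04 rad); the robot touches nothing.
It fails at once if a bystander is lifted, carried or shifted by more than 25 mm (distance of any of brass_cup, paste_tin, brass_vase, planish_hammer, mallet, doming_punch, brass_sleeve from where it was at the start of the episode above 0.025 m).
It fails at once if the guard is swung farther open instead of shut (angle between guard_edge's own z axis and vertical above 0.36 rad).
It also fails if it takes over 48 s, if anything falls off the work surface, if the arm or the gripper's body presses on something with over 40 N, if the wrist force passes 120 N, or if a joint passes its speed limit or range.

## Robot

A 6-joint arm with a two-finger parallel gripper is mounted at the origin on the work surface. World frame = base frame: x ahead of the robot, y to its left, z up, the work surface at z = 0. Lengths are in mm, angles in rad, forces in N, time in s.
With the tool pointing down it reaches from about 350 to 875 mm from the base axis. Payload 4.2 kg.
Tool frame: the origin (TCP) lies between the finger pads; the fingertips stand 17 mm ahead of it and the grasp point (between the pads) lies 2 mm behind it; z points along the fingers, y is the line along which they close (so a half turn about z gives the same grasp; the last joint's range is limited). The gripper opens to 85 mm and grips with 20 to 120 N. Pads are 22 mm wide; open, the fingers measure 114 mm over their backs; the gripper's body (76 mm by 85 mm) begins 54 mm behind the grasp point. The pads swing forward as they close: fully open they stand 13 mm farther back than shut.
Start: joints at [-0.95, 0.385, 0.008, 0, -1.194, -0.259], TCP at [221.238, -584.511, 248.312] pointing down, gripper open.
Joint ranges: [-3.14, 3.14], [-1.21, 2.06], [-1.07, 1.41], [-3.16, 2.05], [-2.99, -0.16], [-3.1, 3.1]. Speed limits (rad/s): [2.79, 2.79, 3.14, 3.14, 3.14, 3.14].

## Interface

Orientations are given as a unit quaternion [x, y, z, w].
In Python, from bench import arm gives the robot as it stands.
- The arm moves only by the shell command python3 jog.py FILE [OPENING], which reads ROWS from the file FILE. ROWS is a JSON list of rows, 1 to 10 of them, each an object with the fields dx, dy, dz (the shift in shares of 600 mm (1.0 is 600 mm)), drx, dry, drz (a rotation vector in shares of pi rad (1.0 is pi rad)); a field left out counts as zero; each row is the pose to reach, as a shift and turn from the pose commanded when the command began, along the tool's axes at that moment; what a row does not reach only later rows make up. A row lasts 1/10 s, in which the tool goes at most 50 mm and 0.15 rad, less where a joint would pass 70% of its speed; a pose out of reach is approached as far as the arm can. OPENING is the finger opening in mm, set as the command begins (- or left out keeps the last). The fingers move at their own pace and stop on an object; the grip force is fixed at half the most. Time passes only in rows, so rows that do not move let the fingers close. It prints the time, the measured TCP pose, the force, the opening and the grip force at its end. Shift and turn numbers lie between -1 and 1, and a call with a number outside is refused. Input that does not fit is refused with a message, and nothing moves.
- arm.read_state(): the state, without advancing time (a new reading comes with each control period).
- arm.get_image(name): name is "side" or "top" or "wrist"; returns the picture (420x560x3 uint8, blue, green, red); there is no depth.
- arm.get_calibration(name): a dict with "K" (3x3 intrinsics, pixels), "D" ([k1, k2, p1, p2, k3] as OpenCV has them; the pictures are not rectified), "rvec" (rotation vector, rad) and "tvec" (3), from world to camera coordinates, as OpenCV has them. Camera axes: x right, y down, z forward; pixel columns grow to the right and rows downward; lengths in mm; the calibration is good to about 2 mm. A picture is of the moment at which its call begins: read the wrist's pose just before it. get_calibration takes no time and is no camera call; for the wrist camera it gives the pose at the moment of the call.
- arm.job_done(): hands the job in; it is judged then, once.
The state is a dict: "clock": time; "joints": joint angles; "joint_vel": joint speeds; "joint_efforts": joint torques, N m; "position": TCP position; "ee_rot": TCP orientation; "contact_force": force on the tool from outside, world axes, zero at the start; "wrist_torque": the same for the moment, N m; "gripper_width": finger opening in mm; "grasp_force": force on a finger pad.
Only numpy, scipy, OpenCV 4.12 (cv2) and the standard library are available. Lean on these libraries where they do the work, as an engineer would, in place of code of your own. Each camera call takes 0.05 s, during which the arm holds its last target. There are 200 camera calls.

## Working session

There is one attempt and no reset: what is moved stays moved. The work goes in short steps, Python scripts to look and compute and a shell command to move; the robot and the scene stay as the last step left them, time stands still between calls to the robot, and variables do not carry over. Pictures are saved under pics/ and viewed, at most 10 in all, crops included, and the job is handed in when it is done.

```bash
ls; mkdir -p pics
cat > h.py <<'E'
import numpy as np, cv2
from bench import arm
from scipy.spatial.transform import Rotation as R
def snap(n,f):
    c=arm.get_calibration(n); im=arm.get_image(n); cv2.imwrite('pics/'+f+'.png',im); np.savez('pics/'+f+'.npz',**{k:np.array(c[k],float) for k in('K','D','rvec','tvec')}); return im
def ray(f,uv):
    c=np.load('pics/'+f+'.npz'); M=cv2.Rodrigues(c['rvec'])[0]
    p=cv2.undistortPoints(np.array([[uv]],float),c['K'],c['D'])[0,0]
    return -M.T@c['tvec'].ravel(), M.T@np.array([p[0],p[1],1])
def onz(f,uv,z):
    o,d=ray(f,uv); return o+d*(z-o[2])/d[2]
def tri(obs):
    A=np.zeros((3,3));b=np.zeros(3);L=[]
    for f,uv in obs:
        o,d=ray(f,uv); d=d/np.linalg.norm(d); P=np.eye(3)-np.outer(d,d); A+=P;b+=P@o; L.append((P,o))
    x=np.linalg.solve(A,b); return x,[round(float(np.linalg.norm(P@(x-o))),2) for P,o in L]
def proj(f,X):
    c=np.load('pics/'+f+'.npz'); return cv2.projectPoints(np.array(X,float).reshape(-1,1,3),c['rvec'],c['tvec'],c['K'],c['D'])[0][:,0]
E
python3 - <<'E'
from h import *
a=snap('top','top0');b=snap('side','side0');w=snap('wrist','w0')
s=arm.read_state();print(s['clock'],s['position'],s['ee_rot'],s['contact_force'])
cv2.imwrite('pics/m0.png',cv2.resize(np.hstack([a,b]),(800,300)))
for n in('top0','side0'):print(n,ray(n,(280,210)))
E
```

```text
bench.py
jog.py
pics
0.15 [ 221.11789697 -584.15129142  247.47517341] [-1.79859908e-01  9.83691888e-01  8.01387946e-04 -1.99700938e-04] [-0.29395564  0.41832924 -0.22177311]
top0 (array([ 334.32153879,  -49.84109259, 1543.10967637]), array([ 0.10718328, -0.01077164, -0.99425518]))
side0 (array([ 407.05300432, 1006.69809883,  907.2340613 ]), array([ 0.07210972, -0.80852538, -0.58416476]))
```

View pics/top0.png

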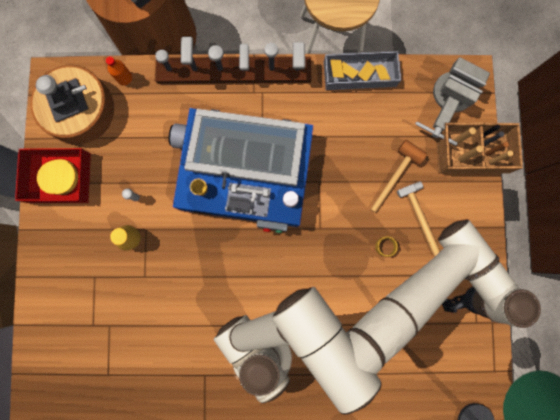

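View pics/side0.png

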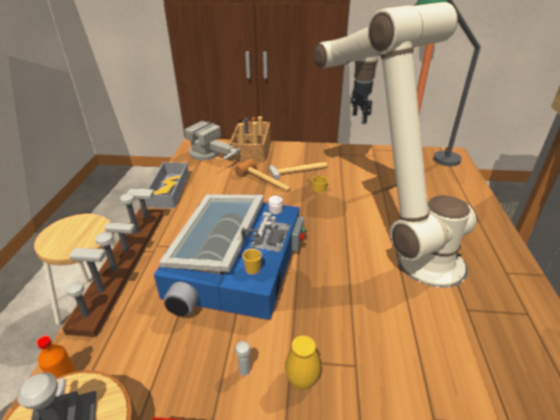

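The top view shows the blue case around (245,165), with its front corners near (175,210) and (302,225). The bolt is around (245,198), the brass cup at (199,187) and the tin at (291,199). The side view shows the guard ajar and the bolt at (268,237).

Run:
```python
from h import *
im=cv2.imread('pics/top0.png');h=cv2.cvtColor(im,cv2.COLOR_BGR2HSV)
m=cv2.inRange(h,(100,120,40),(130,255,255));m[:, :165]=0;m[:,325:]=0
m=cv2.morphologyEx(m,cv2.MORPH_OPEN,np.ones((3,3)))
c=max(cv2.findContours(m,0,2)[0],key=cv2.contourArea);r=cv2.minAreaRect(c)
bx=cv2.boxPoints(r);print(r)
for p in bx:print(p,onz('top0',p,110).round())
print('bolt',onz('top0',(245,198),142), arm.get_calibration('wrist'))
s=arm.read_state();print(R.from_quat(s['ee_rot']).as_matrix().round(3))
c=arm.get_calibration('wrist');M=cv2.Rodrigues(np.array(c['rvec'],float))[0];T=R.from_quat(s['ee_rot']).as_matrix()
print('cam in tool',T.T@(-M.T@np.ravel(c['tvec'])-s['position']),'\n',(T.T@M.T).round(3))
```

```text
((242.88449096679688, 167.0875244140625), (127.7559814453125, 101.72655487060547), 7.853313446044922)
[172.65578 208.74564] [495. 284. 110.]
[186.55544 107.97316] [834. 245. 110.]
[313.11322 125.42941] [ 771. -178.  110.]
[299.21356 226.20189] [ 436. -127.  110.]
bolt [524.45218987  46.10469173 142.        ] {'K': array([[357.84183106,   0.        , 283.34265811],
       [  0.        , 357.84183106, 213.68599882],
       [  0.        ,   0.        ,   1.        ]]), 'D': array([-0.09551525,  0.        ,  0.        ,  0.        ,  0.        ]), 'rvec': array([-1.67571089, -2.427177  , -0.36905381]), 'tvec': array([624.74637299, -38.63030497, 379.22292589])}
[[-0.935 -0.354 -0.001]
 [-0.354  0.935  0.002]
 [ 0.     0.002 -1.   ]]
cam in tool [  75.03569407   -0.57092448 -125.21180741] 
 [[ 0.001 -0.955 -0.296]
 [ 1.     0.001  0.   ]
 [ 0.    -0.296  0.955]]
```

Units first: shifts go in shares of 600 mm and turns go in shares of pi rad. So -501 mm / 600 = -0.835, -250 mm / 600 = -0.4167, 0.5 rad / 3.1416 = 0.1592.

```bash
echo '[{"dx":-0.4167,"dy":0.39,"dz":-0.0367,"drz":0.0796},{"dx":-0.4167,"dy":0.39,"dz":-0.0367,"drz":0.0796},{"dx":-0.4167,"dy":0.39,"dz":-0.0367,"drz":0.0796},{"dx":-0.4167,"dy":0.39,"dz":-0.0367,"drz":0.0796},{"dx":-0.835,"dy":0.7783,"dz":-0.0367,"drz":0.1592},{"dx":-0.835,"dy":0.7783,"dz":-0.0367,"drz":0.1592},{"dx":-0.835,"dy":0.7783,"dz":-0.0367,"drz":0.1592},{"dx":-0.835,"dy":0.7783,"dz":-0.0367,"drz":0.1592},{"dx":-0.835,"dy":0.7783,"dz":-0.0367,"drz":0.1592},{"dx":-0.835,"dy":0.7783,"dz":-0.0367,"drz":0.1592}]' > rows.txt && python3 jog.py rows.txt 50
python3 -c "
from h import *
s=arm.read_state();print(s['joints'],s['position'],R.from_quat(s['ee_rot']).as_matrix().round(3))"
```

```text
clock: 1.15
position: [438.2, -143.8, 266.8]
ee_rot: [0.069, 0.998, 0.0, 0.0]
contact_force: [0.4, -0.7, 0.4]
gripper_width: 50.0
grasp_force: 0.0
[ 3.66612331e-02  8.70910078e-02 -3.42921626e-01 -2.45396946e-05
 -1.14032720e+00 -1.74545527e+00] [ 438.22777425 -143.82801307  266.81453144] [[-0.99   0.138  0.   ]
 [ 0.138  0.99   0.   ]
 [-0.     0.    -1.   ]]
```

In the tool's units: 160 mm / 600 = 0.2667, -61 mm / 600 = -0.1017.

```bash
echo '[{"dx":-0.1017,"dy":0.2667,"dz":-0.0067},{"dx":-0.1017,"dy":0.2667,"dz":-0.0067},{"dx":-0.1017,"dy":0.2667,"dz":-0.0067},{"dx":-0.1017,"dy":0.2667,"dz":-0.0067},{"dx":-0.1017,"dy":0.2667,"dz":-0.0067},{"dx":-0.1017,"dy":0.2667,"dz":-0.0067},{"dx":-0.1017,"dy":0.2667,"dz":-0.0067}]' > rows.txt && python3 jog.py rows.txt
python3 -c "
from h import *
snap('wrist','w1');print(arm.read_state()['position'])"
echo '[{"dy":0.1167},{"dy":0.1167},{"dy":0.1167},{"dy":0.1167}]' > rows.txt && python3 jog.py rows.txt
python3 -c "
from h import *
snap('wrist','w2');print(arm.read_state()['position'])"
```

```text
clock: 1.85
position: [519.8, 3.4, 270.4]
ee_rot: [0.07, 0.998, -0.0, -0.0]
contact_force: [0.8, -0.1, 0.4]
gripper_width: 50.6
grasp_force: 0.0
[519.75341842   3.21469964 270.61409036]
clock: 2.3
position: [529.6, 72.8, 270.6]
ee_rot: [0.069, 0.998, -0.0, -0.0]
contact_force: [-0.3, -0.1, -0.3]
gripper_width: 50.3
grasp_force: 0.0
[529.64637181  72.45163252 270.69588381]
```

View pics/w1.png

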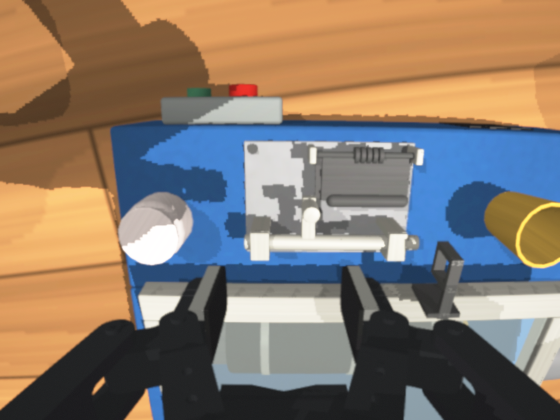

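View pics/w2.png

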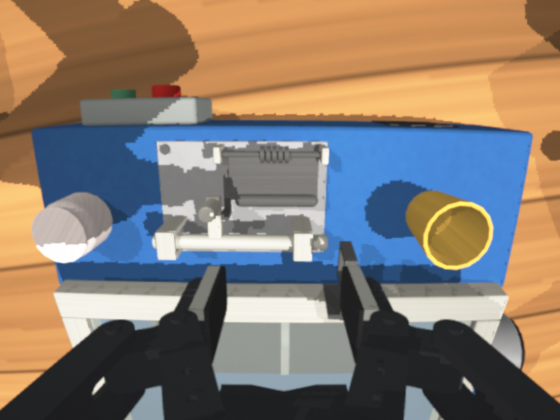

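Both wrist views show the same features. In w1 the stud top is near (311,214), the catch's roll runs (327,200)–(408,201), the saddles are at (260,246) and (396,245), and the eye is at (448,265). In w2 the stud top is near (207,211), the roll runs (236,200)–(316,201) and the front corners are near (35,128) and (528,131). I'll zoom in on both.

Run:
```python
from h import *
a=cv2.imread('pics/w1.png')[130:280,235:435];b=cv2.imread('pics/w2.png')[130:280,150:350]
z=np.vstack([cv2.resize(i,None,fx=4,fy=4,interpolation=3)[::1] for i in(a,b)])
cv2.imwrite('pics/z.png',np.hstack([cv2.resize(i,(400,300),interpolation=3) for i in(a,b)]))
# deck front edge via blue mask and yaw
for f in('w1','w2'):
    h=cv2.cvtColor(cv2.imread(f'pics/{f}.png'),cv2.COLOR_BGR2HSV)
    m=cv2.inRange(h,(100,120,60),(130,255,255))
    c=max(cv2.findContours(m,0,2)[0],key=cv2.contourArea)
    print(f,cv2.approxPolyDP(c,6,True)[:,0].tolist())
for p in [('stud',(311,214),(207,211)),('rollL',(327,200),(236,200)),('rollR',(408,201),(316,201)),('sadL',(260,246),(170,244)),('sadR',(396,245),(303,244))]:
    x,e=tri([('w1',p[1]),('w2',p[2])]);print(p[0],x.round(1),e)
```

```text
w1 [[111, 129], [122, 216], [145, 195], [166, 190], [185, 200], [194, 219], [163, 264], [141, 265], [126, 255], [138, 329], [136, 295], [146, 280], [189, 281], [208, 264], [224, 266], [227, 281], [340, 282], [341, 268], [358, 264], [379, 282], [435, 282], [436, 244], [448, 241], [464, 260], [460, 281], [559, 279], [559, 263], [523, 265], [482, 220], [487, 202], [504, 190], [559, 201], [558, 131], [155, 121]]
w2 [[32, 132], [45, 205], [84, 190], [101, 197], [114, 220], [107, 239], [85, 256], [56, 263], [61, 282], [189, 281], [217, 264], [226, 281], [338, 283], [339, 242], [350, 241], [365, 276], [379, 282], [501, 285], [531, 139], [477, 126], [74, 124]]
stud [518.   22.3 166.3] [0.82, 0.82]
rollL [521.1  37.  130.1] [0.19, 0.19]
rollR [528.4  97.5 136.7] [0.23, 0.23]
sadL [546.8 -18.6 140.6] [0.44, 0.44]
sadR [557.4  83.5 148.2] [0.29, 0.29]
```

View pics/z.png

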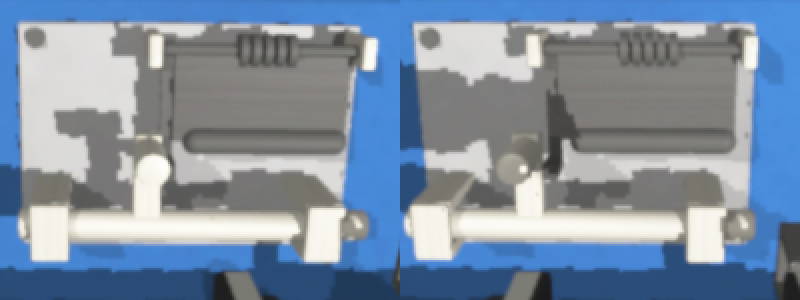

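The zoom puts the stud top at (311.5,214.5) in w1 and (205.5,214.5) in w2. The roll ends are at (326.5,200) and (407.5,200.5) in w1, and (235.5,200) and (317.5,200.5) in w2.

Run:
```python
from h import *
P=[('stud',(311.5,214.5),(205.5,214.5),170,(-115,-50)),('rollL',(326.5,200),(235.5,200),133,(-115,-37)),('rollR',(407.5,200.5),(317.5,200.5),133,(-115,29)),('frontL',(111,126),(34,128),110,(-170,-210)),]
for n,a,b,z,c in P:
    x,e=tri([('w1',a),('w2',b)]);print(n,x.round(1),e,onz('w1',a,z).round(1),onz('w2',b,z).round(1))
cl,cr=onz('w2',(34,128),110),onz('w2',(529,133),110)
d=cr-cl;print('front',cl,cr,np.hypot(*d[:2]),-np.arctan2(d[0],d[1]))
# fit case pose (2D) from onz
src=[];dst=[]
for n,a,b,z,c in P:
    for f,u in(('w1',a),('w2',b)): src.append(c);dst.append(onz(f,u,z)[:2])
src.append((-170,210));dst.append(cr[:2])
src=np.array(src,float);dst=np.array(dst)
def fit(s,t):
    S=s-s.mean(0);T=t-t.mean(0);H=(S[:,0]*T[:,1]-S[:,1]*T[:,0]).sum();C=(S*T).sum();y=np.arctan2(H,C)
    Q=np.array([[np.cos(y),-np.sin(y)],[np.sin(y),np.cos(y)]]);return y,t.mean(0)-Q@s.mean(0),Q
y,t,Q=fit(src,dst);print('yaw',y,'t',t);print((dst-(src@Q.T+t)).round(1))
g=Q@[-37.5,-30]+t;print('guard',g,'bolt y dir',Q[:,1])
# guard rail tri: eye top near corner, middle
s=arm.read_state();print(s['position'],R.from_quat(s['ee_rot']).as_matrix().round(4))
```

```text
stud [517.9  22.2 171. ] [0.19, 0.19] [518.   22.3 170. ] [518.4  21.9 170. ]
rollL [521.   36.6 130.1] [0.19, 0.19] [520.   36.3 133. ] [520.5  37.1 133. ]
rollR [529.8  99.  130.8] [0.23, 0.23] [528.9  98.3 133. ] [529.5  98.9 133. ]
frontL [ 441.5 -129.7  100.2] [0.04, 0.04] [ 441.7 -125.   110. ] [ 442.  -122.7  110. ]
front [ 441.96096783 -122.69337672  110.        ] [502.14463194 280.86133882 110.        ] 408.0177469880993 -0.1480427392608671
yaw -0.1474096817660939 t [639.54778653  54.91483139]
[[-0.4 -0. ]
 [-0.1 -0.4]
 [-0.4  1.1]
 [ 0.1  1.9]
 [-1.2 -2.2]
 [-0.6 -1.6]
 [ 1.2  2.9]
 [ 1.4  5.1]
 [-0.1 -6.7]]
guard [598.04818749  30.74805089] bolt y dir [0.1468764  0.98915485]
[529.64637181  72.45163252 270.69588381] [[-9.903e-01  1.388e-01 -2.000e-04]
 [ 1.388e-01  9.903e-01 -2.000e-04]
 [ 2.000e-04 -2.000e-04 -1.000e+00]]
```

In the tool's units: 105 mm / 600 = 0.175, 95 mm / 600 = 0.1583, 0.008 rad / 3.1416 = 0.0025.

```bash
echo '[{"dx":-0.1283,"dy":-0.0533,"drz":0.0025},{"dx":-0.1283,"dy":-0.0533,"drz":0.0025},{"dx":-0.1283,"dy":-0.0533,"dz":0.025,"drz":0.0025},{"dx":-0.1283,"dy":-0.0533,"dz":0.05,"drz":0.0025},{"dx":-0.1283,"dy":-0.0533,"dz":0.075,"drz":0.0025},{"dx":-0.1283,"dy":-0.0533,"dz":0.1,"drz":0.0025},{"dx":-0.1283,"dy":-0.0533,"dz":0.125,"drz":0.0025},{"dx":-0.1283,"dy":-0.0533,"dz":0.1417,"drz":0.0025},{"dx":-0.1283,"dy":-0.0533,"dz":0.1583,"drz":0.0025},{"dx":-0.1283,"dy":-0.0533,"dz":0.175,"drz":0.0025}]' > rows.txt && python3 jog.py rows.txt; echo '[{"dz":0.005},{"dz":0.01},{"dz":0.015},{"dz":0.0167}]' > rows.txt && python3 jog.py rows.txt
```

```text
clock: 3.35
position: [601.9, 30.6, 165.8]
ee_rot: [0.073, 0.997, -0.0, 0.0]
contact_force: [-1.7, -0.5, 2.8]
gripper_width: 50.3
grasp_force: 1.4
clock: 3.75
position: [601.9, 31.2, 155.7]
ee_rot: [0.073, 0.997, -0.0, 0.0]
contact_force: [-1.7, -0.4, 3.0]
gripper_width: 50.0
grasp_force: 1.2
```

Pushing the guard at about 3 N; I'll keep going down to the stop.

In the tool's units: 7 mm / 600 = 0.0117, 6 mm / 600 = 0.01.

```bash
echo '[{"dz":0.0033},{"dz":0.0067},{"dz":0.01},{"dz":0.0117}]' > rows.txt && python3 jog.py rows.txt; echo '[{"dz":0.0017},{"dz":0.0033}]' > rows.txt && python3 jog.py rows.txt
```

```text
clock: 4.15
position: [601.8, 31.4, 148.3]
ee_rot: [0.073, 0.997, 0.0, -0.0]
contact_force: [-1.6, -0.3, 1.8]
gripper_width: 49.9
grasp_force: 1.2
clock: 4.35
position: [601.9, 31.4, 146.5]
ee_rot: [0.073, 0.997, 0.0, 0.0]
contact_force: [-2.0, 1.0, 3.2]
gripper_width: 49.9
grasp_force: 1.2
```

In the tool's units: 2 mm / 600 = 0.0033, 1 mm / 600 = 0.0017.

```bash
for i in 1 2; do echo '[{"dz":0.0017},{"dz":0.0033}]' > rows.txt && python3 jog.py rows.txt | grep -E "posi|contact"; done
```

```text
position: [602.0, 31.4, 146.0]
contact_force: [-5.0, 1.2, 12.6]
position: [602.0, 31.3, 145.9]
contact_force: [-9.1, 2.1, 19.9]
```

In the tool's units: 80 mm / 600 = 0.1333, -58 mm / 600 = -0.0967.

```bash
echo '[{"dz":-0.05},{"dz":-0.0967},{"dx":0.1333,"dy":-0.01,"dz":-0.0967},{"dx":0.1333,"dy":-0.01,"dz":-0.0967},{"dx":0.1333,"dy":-0.01,"dz":-0.0967},{"dx":0.1333,"dy":-0.01,"dz":-0.0967}]' > rows.txt && python3 jog.py rows.txt; python3 -c "
from h import *
snap('wrist','w3');print(arm.read_state()['position'],arm.read_state()['contact_force'])
X=[518.2,22.1,170];print(proj('w3',[X,[524.7,67.5,136]]))"
```

```text
clock: 5.35
position: [522.3, 37.2, 201.1]
ee_rot: [0.073, 0.997, 0.0, 0.001]
contact_force: [0.3, -0.5, 0.2]
gripper_width: 50.0
grasp_force: 0.0
[522.87494859  37.20590986 200.91760629] [ 0.51999164 -0.3617877  -0.07655959]
[[251.03407018 262.32885505]
 [336.69213402 236.56716578]]
```

View pics/w3.png

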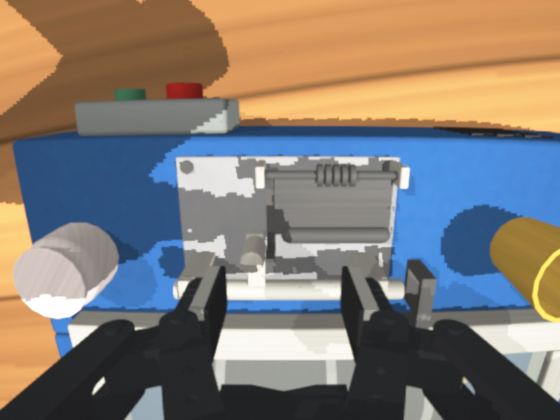

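The stud top is at about (251,262), which matches my prediction. The guard is flat, and the eye at (420,290) is in line with the rod at row 290. I'm descending.

In the tool's units: 48 mm / 600 = 0.08, 46 mm / 600 = 0.0767.

```bash
echo '[{"dz":0.025},{"dz":0.05},{"dz":0.0667},{"dz":0.0767},{"dz":0.08}]' > rows.txt && python3 jog.py rows.txt|grep -E 'pos|cont'; echo '[{"dz":0.0033},{"dz":0.0067},{"dz":0.01},{"dz":0.01}]' > rows.txt && python3 jog.py rows.txt|grep -E 'pos|cont'
```

```text
position: [522.2, 36.9, 151.7]
contact_force: [-1.0, 0.6, -0.5]
position: [522.7, 37.1, 147.5]
contact_force: [-0.4, -1.0, 4.5]
```

In the tool's units: 6.5 mm / 600 = 0.0108, 6 mm / 600 = 0.01.

```bash
echo '[{"dz":0.0033},{"dz":0.0067},{"dz":0.01},{"dz":0.0108},{"dz":0.0108}]' > rows.txt && python3 jog.py rows.txt|grep -E 'pos|cont'
```

```text
position: [522.8, 37.1, 141.3]
contact_force: [-1.1, -0.2, 6.7]
```

In the tool's units: 9 mm / 600 = 0.015, 7.5 mm / 600 = 0.0125.

```bash
echo '[{"dy":0.0025},{"dy":0.005},{"dy":0.0075},{"dy":0.01},{"dy":0.0125},{"dy":0.015}]' > rows.txt && python3 jog.py rows.txt|grep -E 'pos|cont'; echo '[{"dy":0.0025},{"dy":0.005},{"dy":0.0075},{"dy":0.01},{"dy":0.0125},{"dy":0.015}]' > rows.txt && python3 jog.py rows.txt|grep -E 'pos|cont|gras|wid'
```

```text
position: [523.5, 44.6, 141.3]
contact_force: [0.4, -4.6, 6.0]
position: [524.5, 52.6, 141.2]
contact_force: [2.0, -13.0, 6.9]
gripper_width: 49.7
grasp_force: 8.0
```

In the tool's units: 2 mm / 600 = 0.0033, 1 mm / 600 = 0.0017.

```bash
echo '[{},{}]' > rows.txt && python3 jog.py rows.txt|grep -E 'pos|cont'; echo '[{"dy":0.0017},{"dy":0.0033},{"dy":0.0033}]' > rows.txt && python3 jog.py rows.txt|grep -E 'pos|cont|wid'; python3 -c "
from h import *
snap('wrist','w4')
p=(518.2,22.1,170)
y=np.array([.147,.989,0]);print(proj('w4',[p,p+15*y,p+18*y]))"
```

```text
position: [524.6, 52.5, 141.2]
contact_force: [1.4, -9.4, 7.5]
position: [524.5, 52.8, 141.2]
contact_force: [2.0, -15.9, 7.9]
gripper_width: 50.1
[[186.41717558 340.18101469]
 [232.28140942 341.1730221 ]
 [241.53892368 341.32063871]]
```

View pics/w4.png

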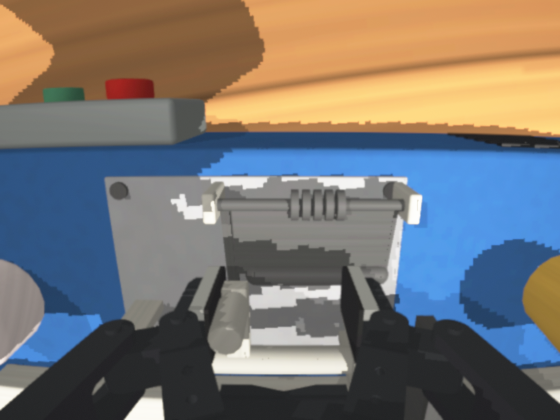

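The bolt has stopped about 13 mm along: the stud top is at (227,338), and 18 mm would be at 241. The likely cause is that the low −y fingertip (17 mm above the deck) has hit the lowered tooth. I'll back off, then tilt the tool 0.25 rad about the +y fingertip. That keeps the catch held while the −y finger rises above the tooth.

In the tool's units: -18 mm / 600 = -0.03, -15.9 mm / 600 = -0.0265, 0.25 rad / 3.1416 = 0.0796.

```bash
echo '[{"dy":-0.01},{"dy":-0.02},{"dy":-0.03},{"dy":-0.029,"dz":-0.0037,"drx":0.0191},{"dy":-0.0265,"dz":-0.0075,"drx":0.0398},{"dy":-0.0245,"dz":-0.011,"drx":0.0605},{"dy":-0.0222,"dz":-0.0143,"drx":0.0796},{"dy":-0.0222,"dz":-0.0143,"drx":0.0796}]' > rows.txt && python3 jog.py rows.txt
```

```text
clock: 9.35
position: [524.1, 44.4, 149.7]
ee_rot: [0.071, 0.99, -0.125, -0.008]
contact_force: [3.1, -2.1, 5.4]
gripper_width: 50.1
grasp_force: 2.9
```

In the tool's units: 3.9 mm / 600 = 0.0065, 2.9 mm / 600 = 0.0048.

```bash
echo '[{"dy":0.0007,"dz":0.0025},{"dy":0.0013,"dz":0.0048},{"dy":0.0017,"dz":0.0065},{"dy":0.0017,"dz":0.0065}]' > rows.txt && python3 jog.py rows.txt|grep -E 'pos|cont'
echo '[{"dy":0.0025,"dz":-0.0007},{"dy":0.0048,"dz":-0.0012},{"dy":0.0073,"dz":-0.0018},{"dy":0.0097,"dz":-0.0025},{"dy":0.0097,"dz":-0.0025}]' > rows.txt && python3 jog.py rows.txt|grep -E 'pos|cont|gras'
```

```text
position: [523.9, 44.1, 146.0]
contact_force: [0.4, 0.2, 7.3]
position: [523.6, 48.2, 146.0]
contact_force: [0.2, -4.9, 6.8]
grasp_force: 4.1
```

In the tool's units: 5.8 mm / 600 = 0.0097, 4.4 mm / 600 = 0.0073.

```bash
echo '[{"dy":0.0025,"dz":-0.0007},{"dy":0.0048,"dz":-0.0012},{"dy":0.0073,"dz":-0.0018},{"dy":0.0097,"dz":-0.0025},{"dy":0.0097,"dz":-0.0025}]' > rows.txt && python3 jog.py rows.txt|grep -E 'pos|cont|gras'
python3 -c "
from h import *
w=snap('wrist','w5');snap('side','side5');snap('top','top5')
p=(518.2,22.1,170)
y=np.array([.147,.989,0]);print(proj('w5',[p,p+12*y,p+18*y]))
cv2.imwrite('pics/w5c.png',np.hstack([w[100:420,130:430],cv2.resize(cv2.imread('pics/side5.png')[190:290,220:320],(320,320))]))"
```

```text
position: [524.3, 53.7, 146.0]
contact_force: [0.3, -5.4, 8.0]
grasp_force: 4.6
[[179.97387077 317.54198767]
 [210.28742527 322.93183489]
 [226.09243009 325.66906811]]
```

View pics/w5c.png

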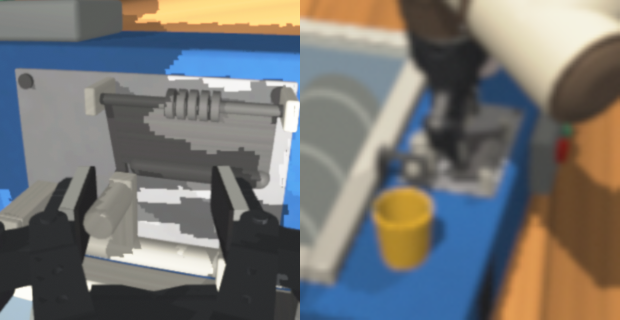

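The stud top is now near (230,322), which is close to the fully-home prediction (226,326). I'll push until it reaches the stop.

In the tool's units: 1.9 mm / 600 = 0.0032, 1 mm / 600 = 0.0017.

```bash
for i in 1 2; do echo '[{"dy":0.0017,"dz":-0.0003},{"dy":0.0032,"dz":-0.0008},{"dy":0.0032,"dz":-0.0008}]' > rows.txt && python3 jog.py rows.txt|grep -E 'pos|cont|gras'; done
```

```text
position: [524.2, 54.2, 145.9]
contact_force: [1.9, -11.9, 6.0]
grasp_force: 7.1
position: [524.1, 54.6, 145.8]
contact_force: [3.9, -17.3, 5.4]
grasp_force: 10.2
```

In the tool's units: -94 mm / 600 = -0.1567, -9.7 mm / 600 = -0.0162.

```bash
echo '[{"dy":-0.005,"dz":0.0012},{"dy":-0.01,"dz":0.0025},{"dy":-0.0162,"dz":0.0042},{"dy":-0.0203,"dz":-0.012},{"dy":-0.0243,"dz":-0.0282},{"dy":-0.0327,"dz":-0.06},{"dy":-0.045,"dz":-0.1083},{"dy":-0.0573,"dz":-0.1567},{"dy":-0.0573,"dz":-0.1567}]' > rows.txt && python3 jog.py rows.txt|grep -E 'clock|pos|cont'
echo '[{"drx":-0.0382},{"drx":-0.0796},{"drx":-0.0796},{"drx":-0.0796}]' > rows.txt && python3 jog.py rows.txt|grep pos
python3 -c "
from h import *
w=snap('wrist','w6');print(arm.read_state()['contact_force'])
p=(518.2,22.1,170)
y=np.array([.147,.989,0]);print(proj('w6',[p,p+15.5*y,p+18*y]))"
```

```text
clock: 12.4
position: [525.2, 50.0, 248.6]
contact_force: [1.3, 0.5, 1.2]
position: [523.2, 48.6, 244.1]
[ 0.29410074  0.0437229  -0.41320728]
[[238.34469019 232.90819639]
 [264.39302946 232.97502114]
 [268.60259793 232.98397068]]
```

View pics/w6.png

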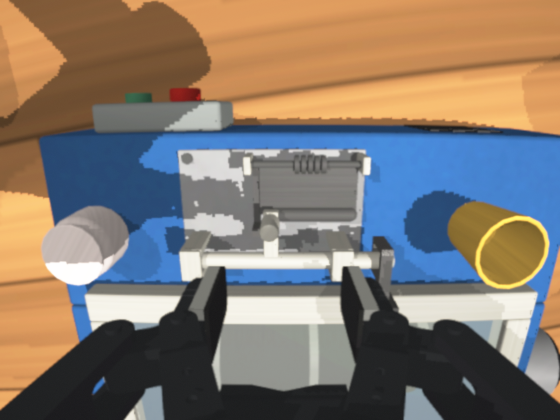

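The stud top is at (269,232), which matches the fully-home prediction (268.6,233), and the rod passes into the eye at (385,260). Next I'll check the catch's height from its roll, whose ends are near (263,214) and (356,214).

Run:
```python
from h import *
for z,dx in((130.5,0),(122,-1.0)): print(z,proj('w6',[[520.8+dx,36.6,z],[529.5+dx,98.8,z]]).round(1).tolist())
im=cv2.imread('pics/w6.png');c=im[140:280,170:400];cv2.imwrite('pics/z6.png',cv2.resize(c,None,fx=3.4,fy=3.4,interpolation=3))
```

```text
130.5 [[266.3, 214.0], [355.9, 213.4]]
122 [[266.6, 209.2], [353.6, 208.6]]
```

View pics/z6.png

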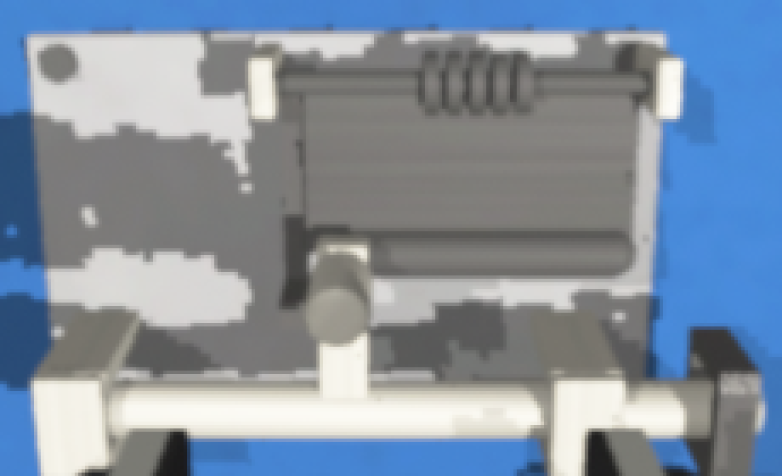

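The roll's centre is at row 214, its at-rest position, where a held-down catch would put it at 209. The tooth stands behind the arm, and the bolt tip shows on the far side of the eye. I'm handing in.

```bash
python3 -c "
from bench import arm
print(arm.job_done())"
```

```text
the job is handed in; nothing more can be done
None
```

The job is handed in, with no verdict printed: by the last wrist picture the guard is shut, the bolt is fully home through the eye, the catch is up behind the handle, and the arm is clear; the first push stopped at about 13 mm (probably on the lowered tooth), so I tilted the tool and finished with the catch held down.

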